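Build up the column of instrument cases from the transfer slide

TASK

Push the transfer slide's deck up to its stop beside the column of cases, then slide the flat case that waits on the deck across onto the column so that it sits square and flush on the case below. Then set down the case with the carrying handle on top of it, square with the rest and without dropping it, and let go. Do not shove the column out of place, leave the deck at its stop and leave everything else on the bench alone.

Things in the scene. Friction and masses are not known exactly. Their poses are not given: they have to be found in the camera images.
- carriage (a joint): travel in m of the deck of the hand-pushed transfer slide along slide's +y, towards the column: 0 fully back, 0.110 against its stop; starts at 0 to 0.025. It stays where it is left and needs about 4 N to move (damping 12 N s/m). The deck is a bare flat aluminium plate 145 (slide x) x 150 (slide y) mm, 16 mm thick, its upper face 70 mm above the bench: 2 mm higher than the top of the two-case column, so a case slides across and steps down 2 mm.
- slide: fixed base of the transfer slide (two feet, plate and two rails, 135 x 270 mm, 54 mm high over the end stops); origin at its middle on the bench, +y is the travel direction towards the column; it stands at another place and yaw (within 0.2 rad) each time. At its stop the deck's edge is 137 mm along +y from this origin, and the column begins 10 to 14 mm beyond that edge (measured at mid-face).
- deck_grip (a point): middle (half-way up) of the deck's upright black cylindrical push grip, 25 mm diameter, standing from 77 to 137 mm above the bench on a tab at the robot's side of the deck, 100 mm from the deck's centre line (slide -x) and 20 mm forward of its rear edge; it moves with the deck and is tapered slightly at both ends
- deck_edge (a point): middle of the deck's leading upper edge, the edge next to the column; axes as slide; moves with the deck
- wide_case_mid (a point): closed instrument case, black lower shell, grey lid, no handle, 130 (its x) x 100 (its y) x 34 mm, too wide to grasp; it lies flat on the deck with its 130 mm side across the travel, up to 7 degrees askew, about 0.6 kg (hidden, 0.42 to 0.84). The point is its centre, 17 mm above its underside; z up.
- col_top_mid (a point): closed instrument case, black lower shell, grey lid, no handle, 130 (its x) x 100 (its y) x 34 mm, too wide to grasp; the upper one of the two that make the column. The point is its centre, 17 mm above its underside. The column stands at up to 10 mm to one side of the slide's centre line and up to 3.5 degrees askew to it.
- col_low_mid (a point): closed instrument case, black lower shell, grey lid, no handle, 130 (its x) x 100 (its y) x 34 mm, too wide to grasp; the lower one of the column, on the bench. The point is its centre, 17 mm above the bench. Each case of the column weighs 0.6 kg.
- grip_case_mid (a point): closed instrument case of the same 130 x 100 x 34 mm size but with a rigid black carrying handle on its lid, about 0.5 kg (hidden, 0.35 to 0.6), on the bench to the left or to the right of the slide. The point is the centre of the case's body, 17 mm above its underside; x along the 130 mm side.
- grip_case_grip (a point): centre of that handle's bar, 62 mm above the case's underside and straight above the case's centre: a bar 100 mm long along the case's x, 16 mm wide (case y) and 14 mm high, with 21 mm of free height between bar and lid, carried on two feet at its ends (70 mm clear between them)
- carton: bystander: brown cardboard carton 105 x 85 x 45 mm on the bench to the side; origin at the middle of its underside
- bearing: bystander: ball bearing lying flat, 52 mm diameter, 15 mm high, on the robot's side of the column; origin at its underside
- grease_can: bystander: can 54 mm diameter, 75 mm high, beyond the column; origin at its underside
- wrench: bystander: steel wrench, 160 mm long, lying beyond the slide; origin at its middle
- screwdriver: bystander: screwdriver, 180 mm long, lying to the right at the back; origin at its middle
- clamp_lever: bystander: clamping lever with orange arm, 85 mm long, far left; origin under its hub
- handwheel: bystander: spare black handwheel, 80 mm diameter, 48 mm high with its crank, to the left at the back; origin at its underside
- rail_block: bystander: small steel rail carriage, 34 x 50 x 24 mm, beyond the rear end of the slide; origin at its underside

How it is judged:
On the way, in this order (a step that is already met when the one before it is completed fails the run):
1. the deck is pushed up to its stop (value of joint carriage above 0.106 m), for 0.2 s.
2. the wide case lies square and flush on the column (x of wide_case_mid in the frame of col_top_mid between -0.007 and 0.007 m and y of wide_case_mid in the frame of col_top_mid between -0.007 and 0.007 m and z of wide_case_mid in the frame of col_top_mid between 0.03 and 0.038 m and angle between the x axis of wide_case_mid and the x axis of col_top_mid, either way round below 0.07 rad and angle between wide_case_mid's own z axis and vertical below 0.04 rad), for 0.2 s.
At the end, for the whole second after the job is handed in: The column is four cases high: lower, upper, wide case, case with handle; each is centred on the one below within 7 mm both ways, turned less than 0.07 rad against it, flat on it (centres 34 mm apart in height within 4 mm) and upright; all at rest; the deck is within 10 mm of its stop (all of step 2 and x of col_top_mid in the frame of col_low_mid between -0.007 and 0.007 m and y of col_top_mid in the frame of col_low_mid between -0.007 and 0.007 m and z of col_top_mid in the frame of col_low_mid between 0.03 and 0.038 m and angle between the x axis of col_top_mid and the x axis of col_low_mid, either way round below 0.07 rad and angle between each of col_top_mid, grip_case_mid, col_low_mid's own z axis and vertical below 0.04 rad and x of grip_case_mid in the frame of wide_case_mid between -0.007 and 0.007 m and y of grip_case_mid in the frame of wide_case_mid between -0.007 and 0.007 m and z of grip_case_mid in the frame of wide_case_mid between 0.03 and 0.038 m and angle between the x axis of grip_case_mid and the x axis of wide_case_mid, either way round below 0.07 rad and value of joint carriage above 0.1 m and linear speed of each of col_low, col_top, wide_case, grip_case below 0.01 m/s); the robot touches nothing.
It fails at once if the column's lower case is shoved more than 15 mm (distance of col_low_mid from where it was at the start of the episode above 0.015 m).
It fails at once if the case with the handle is dropped: it falls faster than 0.4 m/s (from more than about 8 mm) with no finger on it (linear speed of grip_case above 0.4 m/s and contact force between the fingers and grip_case below 0.1 N).
It fails at once if a bystander is moved more than 25 mm (distance of any of carton, bearing, grease_can, wrench, screwdriver, clamp_lever, handwheel, rail_block from where it was at the start of the episode above 0.025 m).
It also fails if it takes over 72 s, if anything falls off the work surface, if the arm or the gripper's body presses on something with over 40 N, if the wrist force passes 120 N, or if a joint passes its speed limit or range.

ROBOT

A 6-joint arm with a two-finger parallel gripper is mounted at the origin on the work surface. World frame = base frame: x ahead of the robot, y to its left, z up, the work surface at z = 0. Lengths are in m, angles in rad, forces in N, time in s.
With the tool pointing down it reaches from about 0.275 to 0.875 m from the base axis. Payload 12.5 kg.
Tool frame: the origin (TCP) lies at the very end of the fingers, on their centre line; the grasp point (between the pads) lies 19 mm behind it; z points along the fingers, y is the line along which they close (so a half turn about z gives the same grasp; the last joint's range is limited). The gripper opens to 85 mm and grips with 20 to 120 N. Pads are 22 mm wide; open, the fingers measure 114 mm over their backs; the gripper's body (76 mm by 85 mm) begins 54 mm behind the grasp point. The pads swing forward as they close: fully open they stand 13 mm farther back than shut.
Start: joints at [-1.412, 0.351, 1.652, -0, 1.139, -0.085], TCP at [0.133, -0.534, 0.231] pointing down, gripper open.
Joint ranges: [-2.75, 2.75], [-0.79, 2.1], [0.01, 2.65], [-1.57, 4.71], [0.07, 3.14], [-2.87, 2.87]. Speed limits (rad/s): [2.22, 2.22, 2.79, 3.14, 3.14, 3.14].

INTERFACE

Orientations are given as a unit quaternion [x, y, z, w].
In Python, from rig import r, viewer gives the robot as it stands.
- The arm moves only by the shell command python3 -m creep 'ROWS' [FORCE]. ROWS is JSON, one flat list of numbers, 7 for each row, row after row: the turn, a rotation vector about the world's x, y, z in degrees, then the shift along the world's x, y, z in mm, then the opening, from 0 (shut) to 1 (fully open). A call has 1 to 20 rows; each row is the pose to reach, as a shift and turn from the pose commanded when the call began; what a row does not reach only later rows make up. A row lasts 1/12 s, in which the tool goes at most 41.7 mm and 7.16 degrees, less where a joint would pass 70% of its speed; a pose out of reach is approached as far as the arm can. A call with a gripper value outside its range is refused whole. The fingers move at their own pace and stop on an object; FORCE is the grip in N (left out, the last holds). Time passes only in rows, so rows that repeat a pose let the fingers close. It gives the time, the measured TCP pose, the force, the opening and the grip force at its end, in the units of the state.
- r.sense(): the state, without advancing time (a new reading comes with each control period).
- viewer.get_image(name): name is "scene" or "top" or "wrist"; returns the picture (384x512x3 uint8, red, green, blue); there is no depth.
- viewer.calibration(name): a dict with "K" (3x3 intrinsics, pixels), "world_from_camera" (4x4, takes a point from camera to world coordinates). Camera axes: x right, y down, z forward; pixel columns grow to the right and rows downward; lengths in m; the calibration is good to about 2 mm. A picture is of the moment at which its call begins: read the wrist's pose just before it. calibration takes no time and is no camera call; for the wrist camera it gives the pose at the moment of the call.
- r.close_job(): hands the job in; it is judged then, once.
The state is a dict: "time": time; "q": joint angles; "joint_vel": joint speeds; "joint_torque": joint torques, N m; "eef_pos": TCP position; "tcp_rot": TCP orientation; "contact_force": force on the tool from outside, world axes, zero at the start; "wrist_torque": the same for the moment, N m; "gripper_width": opening from 0.0 (shut) to 1.0 (fully open); "gripper_force": force on a finger pad.
Only numpy, scipy, OpenCV 4.12 (cv2) and the standard library are available. Lean on these libraries where they do the work, as an engineer would, in place of code of your own. Each camera call takes 0.05 s, during which the arm holds its last target. There are 200 camera calls.

## Working session

There is one attempt and no reset: what is moved stays moved. The work goes in short steps, Python scripts to look and compute and a shell command to move; the robot and the scene stay as the last step left them, time stands still between calls to the robot, and variables do not carry over. Pictures are saved under pics/ and viewed, at most 14 in all, crops included, and the job is handed in when it is done.

```bash
ls; mkdir -p pics
python3 - <<'E'
from rig import r, viewer
import cv2, numpy as np
np.set_printoptions(precision=4,suppress=True)
for n in ("top","scene"):
    im=viewer.get_image(n); c=viewer.calibration(n)
    cv2.imwrite(f"pics/{n}0.png",im[:,:,::-1]); print(n,c["K"],c["world_from_camera"])
a=cv2.imread("pics/top0.png");cv2.imwrite("pics/top0b.png",cv2.resize(a,(800,600),interpolation=cv2.INTER_CUBIC))
print(r.sense())
E
```

```text
pics
top [[478.6297   0.     253.3519]
 [  0.     478.6297 192.1381]
 [  0.       0.       1.    ]] [[ 0.0239 -0.9976  0.0657  0.4638]
 [-0.9995 -0.0226  0.0202  0.0275]
 [-0.0187 -0.0661 -0.9976  1.5819]
 [ 0.      0.      0.      1.    ]]
scene [[346.4473   0.     253.8108]
 [  0.     346.4473 192.361 ]
 [  0.       0.       1.    ]] [[ 0.8104  0.4996 -0.3061  0.8878]
 [ 0.5859 -0.6877  0.4288 -0.3913]
 [ 0.0037 -0.5269 -0.8499  0.9671]
 [ 0.      0.      0.      1.    ]]
{'time': 0.1, 'q': array([-1.4116,  0.3512,  1.6524,  0.    ,  1.1391, -0.0846]), 'joint_vel': array([-0.0013, -0.0032, -0.0024,  0.0008, -0.0011, -0.0011]), 'joint_torque': array([  0.0008, -50.6831, -29.1876,  -0.0001,   0.0027,   0.    ]), 'eef_pos': array([ 0.1327, -0.5334,  0.2308]), 'tcp_rot': array([ 0.9926,  0.1216, -0.    , -0.0005]), 'contact_force': array([-0.4423, -0.3143, -0.5563]), 'wrist_torque': array([-0.0232,  0.0255, -0.0204]), 'gripper_force': 0.0, 'gripper_width': 0.9972149542301678}
```

View pics/top0b.png

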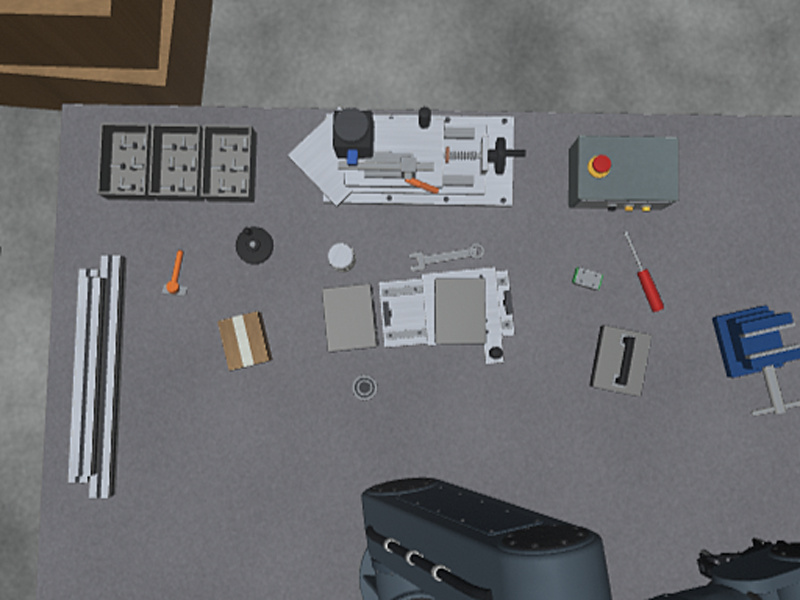

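View pics/scene0.png

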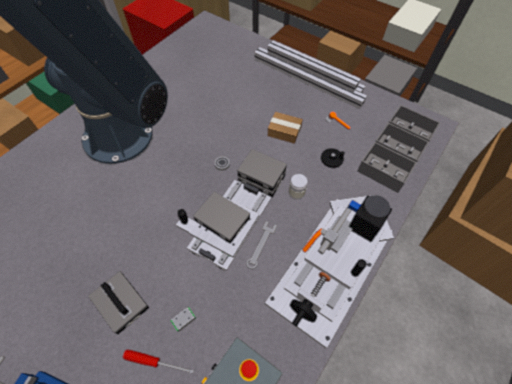

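The top view (800x600) shows the column lid at (349,317), the wide case on the deck at (460,311), the black push grip at (495,353) and the handle case at (620,360). Bystanders nearest are the bearing at (364,387) and the can at (340,256). The scene view confirms this.

```bash
cat > h.py <<'E'
import cv2, numpy as np
np.set_printoptions(precision=4,suppress=True)
def cast(c,uv,z):
    uv=np.atleast_2d(np.asarray(uv,float)); K=c["K"]; T=c["world_from_camera"]
    d=np.c_[uv,np.ones(len(uv))]@np.linalg.inv(K).T@T[:3,:3].T
    return T[:3,3]+d*((z-T[2,3])/d[:,2])[:,None]
def proj(c,p):
    T=c["world_from_camera"]; q=(np.atleast_2d(p)-T[:3,3])@T[:3,:3]; q=q@c["K"].T
    return q[:,:2]/q[:,2:]
def blob(im,seed,tol=9):
    m=np.zeros((im.shape[0]+2,im.shape[1]+2),np.uint8)
    cv2.floodFill(im.copy(),m,tuple(int(x) for x in seed),0,(tol,)*3,(tol,)*3,4|cv2.FLOODFILL_FIXED_RANGE|cv2.FLOODFILL_MASK_ONLY|(255<<8))
    m=cv2.morphologyEx(m[1:-1,1:-1],cv2.MORPH_OPEN,np.ones((3,3)))
    return max(cv2.findContours(m,cv2.RETR_EXTERNAL,cv2.CHAIN_APPROX_NONE)[0],key=cv2.contourArea)
def rect(c,cnt,z,s=1.):
    """world rectangle of a contour at height z; s = upscaling of picture"""
    uv=(cnt.reshape(-1,2)+.5)/s-.5
    p=cast(c,uv,z)[:,:2].astype(np.float32)*1000
    (x,y),(w,h),a=cv2.minAreaRect(p)
    if w<h: w,h,a=h,w,a+90   # a = direction of the long side
    return np.array([x,y,w,h,(a+90)%180-90])
E
python3 - <<'E'
from rig import viewer; from h import *
im=cv2.resize(cv2.imread("pics/top0.png"),None,fx=4,fy=4,interpolation=cv2.INTER_CUBIC); c=viewer.calibration("top")
for n,s,z in(("col",(349,317),.068),("wide",(460,311),.104),("grip",(605,345),.034)):
    s=np.array(s)/1.5625*4; print(n,im[int(s[1]),int(s[0])]); 
    for t in(8,14): print(rect(c,blob(im,s,t),z,4))
# knob top
s=np.array((495,353))/1.5625*4; x,y=s.astype(int); w=im[y-50:y+50,x-50:x+50]
m=(w.max(2)<70).astype(np.uint8)
k=max(cv2.findContours(m,0,1)[0],key=cv2.contourArea); print(cv2.minEnclosingCircle(k), cast(c,((np.array(cv2.minEnclosingCircle(k)[0])+[x-50,y-50])+.5)/4-.5,.13))
for n,u in(("bearing",(364,387)),("can",(340,256)),("carton",(246,341)),("deckFL",(431,280)),("deckFR",(431,343))): print(n,cast(c,np.array(u)/1.5625,.07 if 'deck' in n else 0.02))
E
```

```text
col [142 142 141]
[527.3919 154.133  124.7805  96.3252   7.6346]
[527.8682 154.4268 127.0296  97.2147   7.4469]
wide [137 139 137]
[544.3782 -69.2909 128.0667  93.1081   0.9259]
[544.7885 -70.1088 128.5255  96.6125   1.1667]
grip [126 127 125]
[ 453.1364 -407.7761  130.0343   96.6962  -10.2125]
[ 583.8239  -27.6364 1516.2742 1251.3931  -89.1465]
((52.588233947753906, 49.5), 17.476356506347656) [[ 0.4635 -0.1377  0.13  ]]
bearing [[0.3843 0.1211 0.02  ]]
can [[0.6572 0.179  0.02  ]]
carton [[0.4739 0.3709 0.02  ]]
deckFL [[ 0.606  -0.0121  0.07  ]]
deckFR [[ 0.4784 -0.0148  0.07  ]]
```

```bash
python3 -m creep '[0,0,83,337,474,150,0, 0,0,83,337,474,150,0, 0,0,83,337,474,150,0, 0,0,83,337,474,150,0, 0,0,83,337,474,150,0, 0,0,83,337,474,150,0, 0,0,83,337,474,150,0, 0,0,83,337,474,150,0, 0,0,83,337,474,150,0, 0,0,83,337,474,150,0, 0,0,83,337,474,150,0, 0,0,83,337,474,150,0, 0,0,83,337,474,150,0, 0,0,83,337,474,150,0, 0,0,83,337,474,150,0, 0,0,83,337,474,150,0, 0,0,83,337,474,150,0, 0,0,83,337,474,150,0, 0,0,83,337,474,150,0, 0,0,83,337,474,150,0]' 30
python3 - <<'E'
from rig import r,viewer; from h import *
s=r.sense(); print(s['q'],s['eef_pos'],s['tcp_rot'])
c=viewer.calibration("wrist"); im=viewer.get_image("wrist")[:,:,::-1]; cv2.imwrite("pics/w1.png",im); print(c); np.savez("w1.npz",**c)
E
```

```text
time: 1.77
eef_pos: [0.4693, -0.0605, 0.3811]
tcp_rot: [0.663, 0.748, -0.0, -0.0]
contact_force: [0.1, -0.3, 0.7]
gripper_width: -0.002
gripper_force: 0.0
[-0.2267  0.0871  1.6161 -0.0001  1.4388 -0.3468] [ 0.4693 -0.0605  0.3811] [ 0.6634  0.7483 -0.0001 -0.0002]
{'K': array([[315.9874,   0.    , 259.9701],
       [  0.    , 315.9874, 183.0393],
       [  0.    ,   0.    ,   1.    ]]), 'world_from_camera': array([[ 0.9929,  0.1133,  0.0362,  0.4597],
       [ 0.119 , -0.9457, -0.3026,  0.0192],
       [-0.    ,  0.3048, -0.9524,  0.5233],
       [ 0.    ,  0.    ,  0.    ,  1.    ]])}
```

View pics/w1.png

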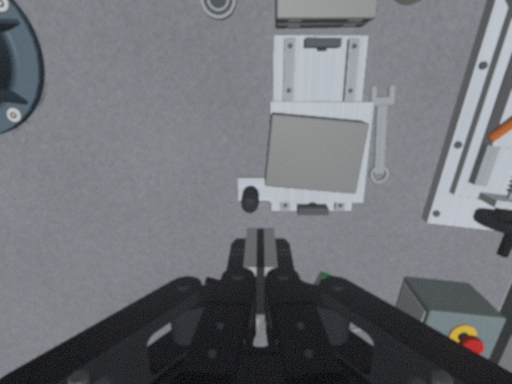

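The wrist view shows the wide case lid at about (317,152), the deck's leading edge near row 102 (columns 271–374), its right edge near column 370, the knob at (250,198), and the column's near edge at the top (325,20).

Run:
```python
from h import *
c=np.load("w1.npz"); im=cv2.imread("pics/w1.png"); g=cv2.GaussianBlur(cv2.cvtColor(im,6),(3,3),0).astype(float)
dy=np.abs(np.gradient(g,axis=0)); dx=np.abs(np.gradient(g,axis=1))
e=[(x,96+np.argmax(dy[96:109,x])) for x in range(278,366,2)]
p=cast(c,e,.07)[:,:2]*1000; vx,vy,x0,y0=cv2.fitLine(p.astype(np.float32),cv2.DIST_HUBER,0,.01,.01).ravel()
print("edge yaw",np.degrees(np.arctan2(vy,vx)),x0,y0, np.std((p-[x0,y0])@[-vy,vx]))
for nm,lo,hi,sg in(("right",0,18,1),("left",-14,8,-1)):
    e=[]
    for y in range(108,180,2) if sg>0 else range(106,172,2):
        xc=int((374-(y-103)*.12) if sg>0 else 271-(y-103)*.1); e.append((xc-8+np.argmax(dx[y,xc-8:xc+9]),y))
    p=cast(c,e,.07)[:,:2]*1000; a,b,x1,y1=cv2.fitLine(p.astype(np.float32),cv2.DIST_HUBER,0,.01,.01).ravel()
    print(nm,np.degrees(np.arctan2(b,a))%180-90,x1,y1,np.std((p-[x1,y1])@[-b,a]))
u=cv2.resize(im,None,fx=4,fy=4,interpolation=cv2.INTER_CUBIC)
print(im[152,317],im[10,325])
for t in(10,16):
  k=blob(u,(317*4,152*4),t); print("wide",rect(c,k,.104,4), )
  q=cv2.approxPolyDP(k,40,True).reshape(-1,2)/4; print(cast(c,q,.104)[:,:2]*1000)
e=[(x,12+np.argmax(dy[12:24,x])) for x in range(284,368,2)]; print(e[::10])
p=cast(c,e,.068)[:,:2]*1000; vx,vy,x0,y0=cv2.fitLine(p.astype(np.float32),cv2.DIST_HUBER,0,.01,.01).ravel()
print("col edge yaw",np.degrees(np.arctan2(vy,vx)),x0,y0)
m=(im.max(2)<60).astype(np.uint8)[180:215,235:265]; k=max(cv2.findContours(m,0,1)[0],key=cv2.contourArea); print(cv2.boundingRect(k), "knob", cast(c,[(250,193),(250,205)],.137)[0],cast(c,[(250,206)],.077))
```

```text
edge yaw 6.5383 552.7469 3.2371202 1.0131537050664319
right 6.4226074 625.972 -38.40061 1.226400288495894
left 2.4959946 483.43875 -60.641335 1.4495676932077166
[143 142 140] [152 152 150]
wide [581.8297 -54.8964 374.3513 362.1277   4.3392]
[[ 469.7719  112.751 ]
 [ 473.144    94.7951]
 [ 592.1321  109.3224]
 [ 585.1506   89.2986]
 [ 462.8706   83.4909]
 [ 441.5497   54.3105]
 [ 470.9792   47.1589]
 [ 451.5642   28.9253]
 [ 465.1437   36.4895]
 [ 471.8393   16.2731]
 [ 470.0409   75.2274]
 [ 583.1691   88.5042]
 [ 593.6397   11.9916]
 [ 631.0128   33.2076]
 [ 650.7671  -80.6089]
 [ 638.6218  -94.8491]
 [ 626.1555  -77.7885]
 [ 625.4409 -124.9854]
 [ 583.5867 -157.3136]
 [ 481.697  -140.6817]
 [ 462.696  -173.3934]
 [ 436.4346 -113.573 ]
 [ 456.0739  -98.1713]
 [ 446.3347  -73.9345]
 [ 408.9681 -104.1758]
 [ 433.5495  -97.2878]
 [ 416.127  -148.1578]
 [ 446.5562 -168.194 ]
 [ 404.9586 -161.4381]
 [ 438.1605 -183.5356]
 [ 415.5388 -193.1117]
 [ 502.6783 -174.5981]
 [ 569.8718 -237.9848]
 [ 565.5294 -182.0622]
 [ 574.2804 -223.4999]
 [ 586.4118 -196.1089]
 [ 617.0324 -211.0607]
 [ 584.6
[... 1320 characters left out ...]
9.9014 -183.9205]
 [ 837.4242 -150.2942]
 [ 711.4719 -138.0236]
 [ 711.9475  141.7683]
 [ 488.1543  114.9535]
 [ 494.4321   99.5026]
 [ 477.1022   96.6182]
 [ 469.4801  112.716 ]
 [ 473.1807   94.5294]
 [ 587.8757  108.002 ]
 [ 473.8774   80.6794]
 [ 465.3951  112.2265]
 [ 424.8367  107.3669]
 [ 407.2279   78.1944]
 [ 384.9227   88.2622]
 [ 410.5865   88.1091]
 [ 420.4599  106.8424]
 [ 401.8761   88.6816]
 [ 382.8191  102.3323]
 [ 388.0424   90.5114]
 [ 379.9012  101.9827]]
[(284, np.int64(18)), (304, np.int64(18)), (324, np.int64(18)), (344, np.int64(18)), (364, np.int64(18))]
col edge yaw 7.1527405 533.1548 107.57697
(8, 7, 14, 16) knob [ 0.4631 -0.1186  0.137 ] [[ 0.466  -0.1608  0.077 ]]
```

```bash
python3 -m creep '[0,0,0,-2,-120,-40,0, 0,0,0,-2,-120,-80,0, 0,0,0,-2,-120,-120,0, 0,0,0,-2,-120,-150,0, 0,0,0,-2,-120,-283,0, 0,0,0,-2,-120,-283,0, 0,0,0,-2,-120,-283,0, 0,0,0,-2,-120,-283,0, 0,0,0,-2,-120,-283,0]'
python3 -m creep '[0,0,0,-1.5,13,0,0, 0,0,0,-3.5,30,0,0, 0,0,0,-4.5,40,0,0, 0,0,0,-5.7,50,0,0, 0,0,0,-7,60,0,0, 0,0,0,-8,70,0,0, 0,0,0,-9,80,0,0, 0,0,0,-10,88,0,0, 0,0,0,-11,96,0,0, 0,0,0,-12,102,0,0, 0,0,0,-12,106,0,0]'
```

```text
time: 2.57
eef_pos: [0.464, -0.1789, 0.0922]
tcp_rot: [0.663, 0.748, -0.001, -0.005]
contact_force: [-1.0, 0.9, -1.0]
gripper_width: -0.003
gripper_force: 0.0
time: 3.48
eef_pos: [0.4565, -0.0732, 0.1001]
tcp_rot: [0.663, 0.749, 0.001, 0.001]
contact_force: [-2.2, -4.9, 3.7]
gripper_width: -0.005
gripper_force: 2.3
```

```bash
python3 -m creep '[0,0,0,-0.5,4,0,0, 0,0,0,-0.9,8,0,0, 0,0,0,-0.9,8,0,0]'; python3 -m creep '[0,0,0,-0.2,2,0,0, 0,0,0,-0.5,4,0,0,0,0,0,-0.5,4,0,0]'
```

```text
time: 3.73
eef_pos: [0.4566, -0.0706, 0.1]
tcp_rot: [0.661, 0.75, -0.002, 0.005]
contact_force: [-7.3, -52.8, 3.9]
gripper_width: -0.0
gripper_force: 25.0
time: 3.98
eef_pos: [0.4566, -0.0703, 0.1002]
tcp_rot: [0.661, 0.75, -0.004, 0.007]
contact_force: [-7.9, -87.1, -1.1]
gripper_width: 0.001
gripper_force: 41.8
```

```bash
python3 -m creep '[0,0,0,3,-22,0,0, 0,0,0,5,-45,0,0, 0,0,0,5,-45,0,0, 0,0,0,5,-45,80,1, 0,0,0,5,-45,80,1, 0,0,0,45,60,300,1, 0,0,0,45,60,300,1, 0,0,0,45,60,300,1, 0,0,0,45,60,300,1, 0,0,0,45,60,300,1, 0,0,0,45,60,300,1, 0,0,0,45,60,300,1, 0,0,0,45,60,300,1, 0,0,0,45,60,300,1]'
python3 - <<'E'
from rig import r,viewer; from h import *
c=viewer.calibration("wrist"); im=viewer.get_image("wrist")[:,:,::-1]; cv2.imwrite("pics/w2.png",im); np.savez("w2.npz",**c)
cv2.imwrite("pics/t2.png",viewer.get_image("top")[:,:,::-1])
E
```

```text
time: 5.15
eef_pos: [0.4989, -0.0013, 0.3977]
tcp_rot: [0.663, 0.749, -0.0, -0.0]
contact_force: [-0.0, -0.3, -0.5]
gripper_width: 1.001
gripper_force: 0.0
```

View pics/w2.png

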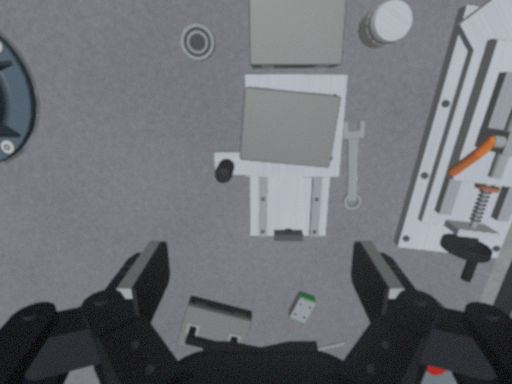

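Deck is now at the stop, a small gap to the column. The wide lid has corners near (245,87),(340,95),(331,166),(241,157); the column lid spans (250,0)–(343,66).

```bash
cat >> h.py <<'E'
def quad(c,im,cor,z,R=4,sides=4,hdr=True):
    """fit strongest edges near the sides of an approximate quad -> world lines (point, dir deg, std) in mm at z"""
    g=cv2.GaussianBlur(cv2.cvtColor(im,6),(3,3),0).astype(np.float32); L=[]
    cor=np.array(cor,float)
    for i in range(sides):
        a,b=cor[i],cor[(i+1)%len(cor)]; n=np.array([-(b-a)[1],(b-a)[0]])/np.linalg.norm(b-a)
        t=np.linspace(.12,.88,40)[:,None]; P=a+(b-a)*t; o=np.arange(-R,R+.1,.25)
        S=(P[:,None]+o[None,:,None]*n).astype(np.float32)
        v=cv2.remap(g,S[...,0],S[...,1],cv2.INTER_LINEAR); d=np.abs(np.gradient(v,axis=1))
        e=P+n*o[np.argmax(d,1)][:,None]
        w=(cast(c,e,z)[:,:2]*1000).astype(np.float32)
        l=cv2.fitLine(w,cv2.DIST_HUBER,0,.01,.01).ravel()
        res=np.median(np.abs((w-l[2:])@[-l[1],l[0]])); L.append((l,res))
    return L
def solve(L):
    C=[]
    for i in range(len(L)):
        l,m=L[i-1][0],L[i][0]; t=np.linalg.solve(np.c_[l[:2],-m[:2]],m[2:]-l[2:]); C.append(l[2:]+l[:2]*t[0])
    return np.array(C)
def ang(l): return (np.degrees(np.arctan2(l[1],l[0]))+45)%90-45
E
python3 - <<'E'
from rig import viewer; from h import *
c=np.load("w2.npz"); im=cv2.imread("pics/w2.png")
L=quad(c,im,[(245,87),(340,95),(331,166),(241,157)],.104); C=solve(L)
print("wide w",C.mean(0),[round(float(ang(l)),2) for l,_ in L],[round(float(s),2) for _,s in L],np.linalg.norm(np.diff(C,axis=0,append=C[:1]),axis=1))
L=quad(c,im,[(343,3),(342,66),(252,64),(251,3)],.068,sides=3)
print("col w",[(l[2:],round(float(ang(l)),2),round(float(s),2)) for l,s in L]); C=solve([L[0],L[1]])[1:],solve([L[1],L[2]])[1:]; print(C)
L=quad(c,im,[(246,76),(347,77)],.07,sides=1,R=5); print("deck edge",L,ang(L[0][0]))
# top view
c=viewer.calibration("top"); im=cv2.imread("pics/t2.png")
from numpy import array as A
def box(cx,cy,a,z,w=127,h=97):
    a=np.radians(a);R=A([[np.cos(a),-np.sin(a)],[np.sin(a),np.cos(a)]]); q=A([[-w,-h],[w,-h],[w,h],[-w,h]])/2@R.T+[cx,cy]
    return proj(c,np.c_[q/1000,[z]*4])
for n,b,z in(("col",box(527.6,154.3,7.4,.068),.068),("wide",box(533,24,1,.104),.104)):
    L=quad(c,im,b,z,R=5); C=solve(L); print(n,"top",C.mean(0),[round(float(ang(l)),2) for l,_ in L],[round(float(s),2) for _,s in L],np.linalg.norm(np.diff(C,axis=0,append=C[:1]),axis=1))
E
```

```text
wide w [535.8484  23.285 ] [1.44, 1.43, 1.7, 2.34] [0.34, 0.29, 0.35, 0.32] [128.3144 100.0222 126.734  100.6215]
col w [(array([593.0413, 152.1504], dtype=float32), 6.96, 0.35), (array([540.8069, 109.3906], dtype=float32), 6.89, 0.13), (array([467.6071, 141.2276], dtype=float32), 8.24, 0.4)]
(array([[597.4247, 116.2347]], dtype=float32), array([[473.3981, 101.2421]], dtype=float32))
deck edge [(array([  0.9925,   0.122 , 536.8467,  95.9271], dtype=float32), np.float32(0.092163906))] 7.0102234
col top [527.4498 153.5297] [6.23, 7.49, 7.4, 7.04] [0.93, 0.69, 0.79, 0.6] [124.8746  98.1738 124.1005  95.6317]
wide top [529.2705  32.0724] [-1.26, 2.2, 0.99, -1.54] [8.59, 1.76, 2.36, 0.99] [150.5291 105.4891 143.7859  99.638 ]
```

```bash
python3 -m creep '[0,0,0,-29,9,-30,0, 0,0,0,-58,17,-60,0, 0,0,0,-58,17,-90,0, 0,0,0,-58,17,-310,0, 0,0,0,-58,17,-310,0, 0,0,0,-58,17,-310,0, 0,0,0,-58,17,-310,0, 0,0,0,-58,17,-310,0, 0,0,0,-58,17,-310,0, 0,0,0,-58,17,-310,0]'
python3 -m creep '[0,0,0,4,0.5,0,0, 0,0,0,8,1,0,0, 0,0,0,11,1.4,0,0,0,0,0,13,1.6,0,0]'
python3 -m creep '[0,0,0,1.5,0.2,0,0, 0,0,0,3,0.4,0,0, 0,0,0,4.5,0.6,0,0,0,0,0,4.5,0.6,0,0]'
```

```text
time: 6.08
eef_pos: [0.4385, 0.0151, 0.0848]
tcp_rot: [0.663, 0.748, -0.002, -0.003]
contact_force: [-0.7, -0.7, 0.9]
gripper_width: -0.001
gripper_force: 0.0
time: 6.42
eef_pos: [0.4557, 0.0169, 0.0895]
tcp_rot: [0.663, 0.749, 0.001, 0.001]
contact_force: [0.7, 0.1, -0.3]
gripper_width: 0.002
gripper_force: 0.0
time: 6.75
eef_pos: [0.4574, 0.0176, 0.0883]
tcp_rot: [0.663, 0.749, -0.001, -0.001]
contact_force: [-9.3, 0.0, 7.3]
gripper_width: -0.002
gripper_force: 4.4
```

```bash
python3 -m creep '[0,0,0,1.5,0.2,0,0, 0,0,0,3,0.4,0,0, 0,0,0,4.5,0.6,0,0,0,0,0,6,0.75,0,0,0,0,0,7.5,0.9,0,0,0,0,0,9,1.1,0,0,0,0,0,9,1.1,0,0]'
python3 - <<'E'
from rig import viewer; from h import *
cv2.imwrite("pics/t3.png",cv2.resize(viewer.get_image("top")[150:270,190:350,::-1],(800,600),interpolation=cv2.INTER_CUBIC))
E
```

```text
time: 7.33
eef_pos: [0.4664, 0.0187, 0.0883]
tcp_rot: [0.663, 0.749, -0.001, -0.001]
contact_force: [-8.7, -0.3, 6.2]
gripper_width: 0.001
gripper_force: 4.4
```

```bash
python3 -m creep '[0,0,0,-12,-1.5,0,0, 0,0,0,-22,-2.5,0,0, 0,0,0,-22,-2.5,40,0, 0,0,0,-22,-2.5,80,1, 0,0,0,33,-20,310,1, 0,0,0,33,-20,310,1, 0,0,0,33,-20,310,1, 0,0,0,33,-20,310,1, 0,0,0,33,-20,310,1, 0,0,0,33,-20,310,1, 0,0,0,33,-20,310,1, 0,0,0,33,-20,310,1]'
cat >> h.py <<'E'
def box(c,cx,cy,a,z,w=128,h=99):
    a=np.radians(a);R=np.array([[np.cos(a),-np.sin(a)],[np.sin(a),np.cos(a)]]); q=np.array([[-w,-h],[w,-h],[w,h],[-w,h]])/2@R.T+[cx,cy]
    return proj(c,np.c_[q/1000,[z]*4])
E
python3 - <<'E'
from rig import viewer; from h import *
c=viewer.calibration("wrist"); im=viewer.get_image("wrist")[:,:,::-1].copy(); cv2.imwrite("pics/w3.png",im); np.savez("w3.npz",**c)
def show(n,g,z):
    for R in(8,4):
        L=quad(c,im,box(c,*g,z),z,R=R); C=solve(L); a=np.median([ang(l) for l,_ in L]); g=(*C.mean(0),a)
    print(n,g,[round(float(ang(l)),2) for l,_ in L],[round(float(s),2) for _,s in L],np.linalg.norm(np.diff(C,axis=0,append=C[:1]),axis=1))
show("wide",(546,24.5,2),.104)
L=quad(c,im,box(c,529.2,157.8,7.1,.068),.068,sides=2); print([(l[2:],ang(l),s) for l,s in L])
b=box(c,529.2,157.8,7.1,.068); print(b)
E
```

```text
time: 8.38
eef_pos: [0.5011, -0.0015, 0.3994]
tcp_rot: [0.663, 0.749, 0.001, 0.001]
contact_force: [-0.6, 0.5, -0.6]
gripper_width: 1.005
gripper_force: 0.0
wide (np.float32(542.53503), np.float32(24.19184), np.float32(3.8105278)) [1.38, 7.07, 1.61, 6.01] [0.34, 0.44, 0.29, 0.22] [136.3332 100.5568 134.4149  99.8347]
[(array([539.2825, 109.0738], dtype=float32), np.float32(6.797493), np.float32(0.3164394)), (array([591.2438, 165.6608], dtype=float32), np.float32(7.304367), np.float32(0.44335058))]
[[247.4166  63.2505]
 [338.5929  62.9414]
 [344.09   -17.8968]
 [246.2465 -17.6087]]
```

View pics/w3.png

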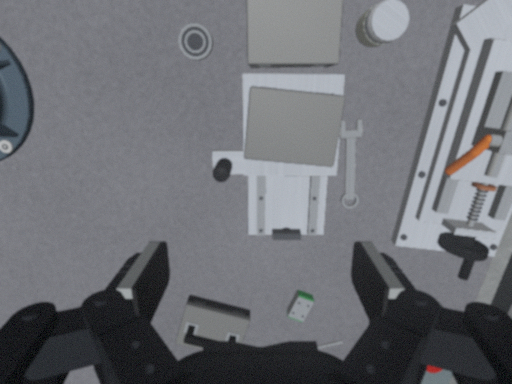

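Lid corners are now near (250,87),(343,95),(335,166),(245,157); my auto-fit latched onto deck edges on the sides, so I refit and note the case remains about 5° off.

Run:
```python
from h import *
c=np.load("w3.npz"); im=cv2.imread("pics/w3.png")
L=quad(c,im,[(250,87),(343,95),(335,166),(245,157)],.104,R=3); C=solve(L); W=C.mean(0)
print("wide w",W,[round(float(ang(l)),2) for l,_ in L],[round(float(s),2) for _,s in L],np.linalg.norm(np.diff(C,axis=0,append=C[:1]),axis=1))
L=quad(c,im,[(341,3),(340,65),(250,63),(249,3)],.068,sides=3); a=[ang(l) for l,_ in L]; print(a)
p=solve([L[0],L[1]])[1],solve([L[1],L[2]])[1]; mid=(p[0]+p[1])/2; y=np.radians(np.mean(a)); X=np.array([np.cos(y),np.sin(y)]);Y=np.array([-X[1],X[0]])
Cc=mid+Y*49.5; print("col",Cc,p); print("rel",(W-Cc)@X,(W-Cc)@Y)
```

```text
wide w [545.0428  24.2791] [1.63, 6.68, 1.41, 2.27] [0.29, 0.55, 0.26, 0.33] [126.8005 100.8895 134.5637  99.9831]
[np.float32(7.135887), np.float32(6.8854485), np.float32(6.8547974)]
col [529.1255 157.1232] (array([597.8785, 115.566 ], dtype=float32), array([472.3669, 100.4097], dtype=float32))
rel -0.2945528 -133.79396
```

```bash
python3 -m creep '[0,0,0,27,-30,-20,1, 0,0,0,54,-60,-40,1, 0,0,0,54,-60,-80,1, 0,0,0,54,-60,-319,1, 0,0,0,54,-60,-319,1, 0,0,0,54,-60,-319,1, 0,0,0,54,-60,-319,1, 0,0,0,54,-60,-319,1, 0,0,0,54,-60,-319,1, 0,0,0,54,-60,-319,1,0,0,0,54,-60,-319,1]'
python3 -m creep '[0,0,0,-0.7,6,0,1, 0,0,0,-1.5,12,0,1, 0,0,0,-2,16,0,1, 0,0,0,-2.4,20,0,1, 0,0,0,-2.9,24,0,1, 0,0,0,-3.4,28,0,1, 0,0,0,-3.9,32,0,1, 0,0,0,-4.4,36,0,1, 0,0,0,-4.9,40,0,1, 0,0,0,-5.6,46,0,1, 0,0,0,-6.4,52,0,1, 0,0,0,-7.1,58,0,1, 0,0,0,-7.8,64,0,1, 0,0,0,-8.6,70,0,1, 0,0,0,-9.3,76,0,1, 0,0,0,-10,82,0,1]'
```

```text
time: 9.35
eef_pos: [0.5534, -0.0611, 0.0781]
tcp_rot: [0.663, 0.749, -0.001, -0.002]
contact_force: [0.4, -0.5, 0.9]
gripper_width: 1.001
gripper_force: 0.0
time: 10.68
eef_pos: [0.5461, 0.0202, 0.081]
tcp_rot: [0.663, 0.749, 0.001, 0.002]
contact_force: [1.3, -8.5, 5.4]
gripper_width: 0.998
gripper_force: 4.5
```

```bash
python3 -m creep '[0,0,0,-0.7,6,0,1, 0,0,0,-1.5,12,0,1, 0,0,0,-2.2,18,0,1, 0,0,0,-2.9,24,0,1, 0,0,0,-3.7,30,0,1, 0,0,0,-4.4,36,0,1, 0,0,0,-5.1,42,0,1, 0,0,0,-5.9,48,0,1, 0,0,0,-6.4,52,0,1, 0,0,0,-6.9,56,0,1, 0,0,0,-6.9,56,0,1]'
python3 -m creep '[0,0,0,2.5,-20,0,1, 0,0,0,6,-50,0,1, 0,0,0,6,-50,40,1, 0,0,0,6,-50,80,1, 0,0,0,-30,-30,310,1, 0,0,0,-30,-30,310,1, 0,0,0,-30,-30,310,1, 0,0,0,-30,-30,310,1, 0,0,0,-30,-30,310,1, 0,0,0,-30,-30,310,1, 0,0,0,-30,-30,310,1, 0,0,0,-30,-30,310,1]'
python3 - <<'E'
from rig import viewer; from h import *
c=viewer.calibration("wrist"); im=viewer.get_image("wrist")[:,:,::-1].copy(); cv2.imwrite("pics/w4.png",im); np.savez("w4.npz",**c)
E
```

```text
time: 11.6
eef_pos: [0.5383, 0.0772, 0.08]
tcp_rot: [0.663, 0.749, 0.0, 0.001]
contact_force: [0.1, -0.2, 0.4]
gripper_width: 0.999
gripper_force: 0.0
time: 12.6
eef_pos: [0.5079, 0.0469, 0.3905]
tcp_rot: [0.663, 0.749, 0.001, 0.001]
contact_force: [0.4, -0.4, -1.7]
gripper_width: 1.0
gripper_force: 0.0
```

View pics/w4.png

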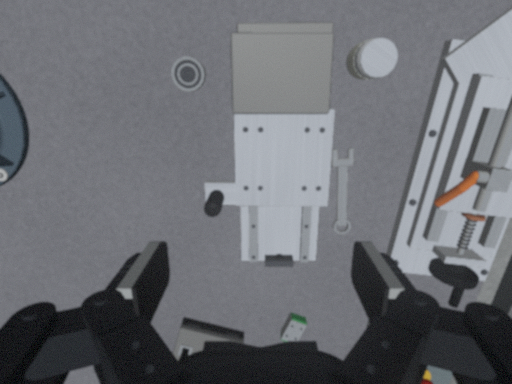

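The wide case sits on the column, lid (232,34)–(331,113); the column's far strip shows beyond it at row 24, columns 238–332.

Run:
```python
from h import *
c=np.load("w4.npz"); im=cv2.imread("pics/w4.png")
for z in(.102,.104):
  L=quad(c,im,[(232,34),(332,34),(330,113),(233,113)],z,R=3); C=solve(L); W=C.mean(0); print("wide",W,[round(float(ang(l)),2) for l,_ in L],[round(float(s),2) for _,s in L],np.linalg.norm(np.diff(C,axis=0,append=C[:1]),axis=1))
L=quad(c,im,[(238,24),(332,24)],.068,R=3,sides=1); l=L[0][0]; print("col far",l[2:],ang(l))
Y=np.array([-.1219,.9925]);X=np.array([.9925,.1219])
print("far-edge based col y, old col y, wide y, x:", (l[2:]@Y)-49.5, np.array([529.1,157.1])@Y, W@Y, (W-np.array([529.1,157.1]))@X)
print("strip ends", cast(c,[(238,25),(332,25)],.068)[:,:2]*1000, "mid x rel",((cast(c,[(238,25),(332,25)],.068)[:,:2]*1000).mean(0)-[529.1,157.1])@X)
```

```text
wide [525.0854 139.0117] [8.45, 7.29, 6.93, 7.43] [1.59, 0.35, 0.0, 0.38] [126.3341 100.9043 126.0766  97.5549]
wide [524.9581 138.9538] [8.45, 7.29, 6.93, 7.43] [1.58, 0.34, 0.0, 0.38] [125.7478 100.4358 125.4908  97.102 ]
col far [526.6837 205.532 ] 7.8843803
far-edge based col y, old col y, wide y, x: 90.28771730651857 91.42446 73.91924688110352 -6.3228283117676005
strip ends [[461.3455 194.8088]
 [585.6158 210.0181]] mid x rel -0.05346276281282814
```

```bash
python3 -m creep '[0,0,0,36,-20,-40,1, 0,0,0,36,-20,-80,1, 0,0,0,36,-20,-310,1, 0,0,0,36,-20,-310,1, 0,0,0,36,-20,-310,1, 0,0,0,36,-20,-310,1, 0,0,0,36,-20,-310,1, 0,0,0,36,-20,-310,1, 0,0,0,36,-20,-310,1, 0,0,0,36,-20,-310,1,0,0,0,33,5,-310,1,0,0,0,30.6,25,-310,1,0,0,0,30,30,-310,1,0,0,0,29.6,33,-310,1,0,0,0,29.2,36,-310,1,0,0,0,28.8,39,-310,1,0,0,0,28.4,42,-310,1,0,0,0,28.0,45,-310,1]'
python3 -m creep '[0,0,0,-0.1,1,0,1,0,0,0,-0.2,1.8,0,1,0,0,0,-0.2,1.8,0,1,0,0,0,-0.2,1.8,0,1]'
```

```text
time: 14.15
eef_pos: [0.5371, 0.0904, 0.081]
tcp_rot: [0.663, 0.749, 0.001, 0.001]
contact_force: [1.3, -7.2, 1.8]
gripper_width: 0.998
gripper_force: 3.6
time: 14.48
eef_pos: [0.5369, 0.0923, 0.081]
tcp_rot: [0.663, 0.749, 0.001, 0.001]
contact_force: [0.7, -5.4, 2.1]
gripper_width: 1.0
gripper_force: 2.5
```

```bash
python3 -m creep '[0,0,0,-0.1,1.2,0,1,0,0,0,-0.3,2.3,0,1,0,0,0,-0.3,2.3,0,1]'
python3 -m creep '[0,0,0,2,-15,0,1,0,0,0,4,-30,0,1,0,0,0,4,-30,50,0.5,0,0,0,4,-30,100,0,0,0,0,-111,50,100,0,0,0,0,-111,50,100,0,0,0,0,-111,50,100,0,0,0,0,-111,50,100,0,0,0,0,-111,50,100,0,0,0,0,-111,50,7,0,0,0,0,-111,50,7,0,0,0,0,-111,50,7,0,0,0,0,-111,50,7,0]'
```

```text
time: 14.73
eef_pos: [0.5366, 0.0945, 0.081]
tcp_rot: [0.663, 0.749, 0.001, 0.001]
contact_force: [-0.2, -5.6, 2.5]
gripper_width: 1.003
gripper_force: 2.8
time: 15.82
eef_pos: [0.4238, 0.1449, 0.085]
tcp_rot: [0.663, 0.749, -0.002, -0.001]
contact_force: [-0.4, -0.0, 0.8]
gripper_width: 0.0
gripper_force: 0.0
```

```bash
python3 -m creep '[0,0,0,8,1,0,0,0,0,0,14,1.7,0,0,0,0,0,17,2,0,0,0,0,0,19,2.3,0,0,0,0,0,21,2.5,0,0,0,0,0,23,2.8,0,0,0,0,0,24.5,3,0,0,0,0,0,24.5,3,0,0]'
python3 -m creep '[0,0,0,-12,-1.5,0,0, 0,0,0,-22,-2.5,0,0, 0,0,0,-22,-2.5,40,0, 0,0,0,-22,-2.5,80,1, 0,0,0,55,-80,320,1, 0,0,0,55,-80,320,1, 0,0,0,55,-80,320,1, 0,0,0,55,-80,320,1, 0,0,0,55,-80,320,1, 0,0,0,55,-80,320,1, 0,0,0,55,-80,320,1, 0,0,0,55,-80,320,1, 0,0,0,55,-80,320,1]'
python3 - <<'E'
from rig import viewer; from h import *
c=viewer.calibration("wrist"); im=viewer.get_image("wrist")[:,:,::-1].copy(); cv2.imwrite("pics/w5.png",im); np.savez("w5.npz",**c)
s=viewer.get_image("scene")[:,:,::-1]; 
cv2.imwrite("pics/w5c.png",np.hstack([cv2.resize(im[0:160,170:370],(500,400),interpolation=cv2.INTER_CUBIC),cv2.resize(s[135:235,200:275],(300,400),interpolation=cv2.INTER_CUBIC)]))
E
```

```text
time: 16.48
eef_pos: [0.4473, 0.1485, 0.0867]
tcp_rot: [0.663, 0.749, -0.002, -0.001]
contact_force: [-11.4, -1.0, 10.5]
gripper_width: 0.001
gripper_force: 5.7
time: 17.57
eef_pos: [0.5037, 0.0686, 0.4062]
tcp_rot: [0.663, 0.749, 0.0, 0.0]
contact_force: [-1.1, -0.9, -0.5]
gripper_width: 0.998
gripper_force: 0.0
```

View pics/w5c.png

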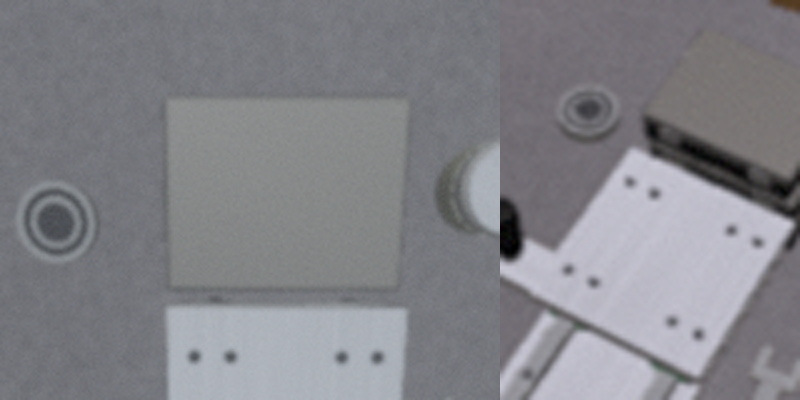

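The crop shows the wide case sitting square on the column, lid corners (full picture) about (236,39),(333,39),(330,115),(237,115). The gap to the deck is visible at row 120.

Run:
```python
from rig import viewer; from h import *
c=np.load("w5.npz"); im=cv2.imread("pics/w5.png")
L=quad(c,im,[(236.5,39.5),(333,39.5),(329.5,115),(237.5,115)],.102,R=3); C=solve(L); W=C.mean(0); print("wide",W,[round(float(ang(l)),2) for l,_ in L],[round(float(s),2) for _,s in L],np.linalg.norm(np.diff(C,axis=0,append=C[:1]),axis=1))
Y=np.array([-.1219,.9925]);X=np.array([.9925,.1219]); C0=np.array([529.1,157.1]); print((W-C0)@X,(W-C0)@Y)
s=viewer.get_image("scene")[:,:,::-1]; cs=viewer.calibration("scene")
print(proj(cs,[[.5291,.1571,.051]]))
cv2.imwrite("pics/s5.png",np.hstack([cv2.resize(s[130:210,225:305],(600,600),interpolation=cv2.INTER_CUBIC)]))
```

```text
wide [525.1917 156.828 ] [6.96, 6.54, 6.89, 7.34] [0.15, 0.32, 0.0, 0.3] [126.3603  96.2166 125.0097  96.057 ]
-3.912132852783225 0.20646328491211774
[[262.1834 169.6432]]
```

View pics/s5.png

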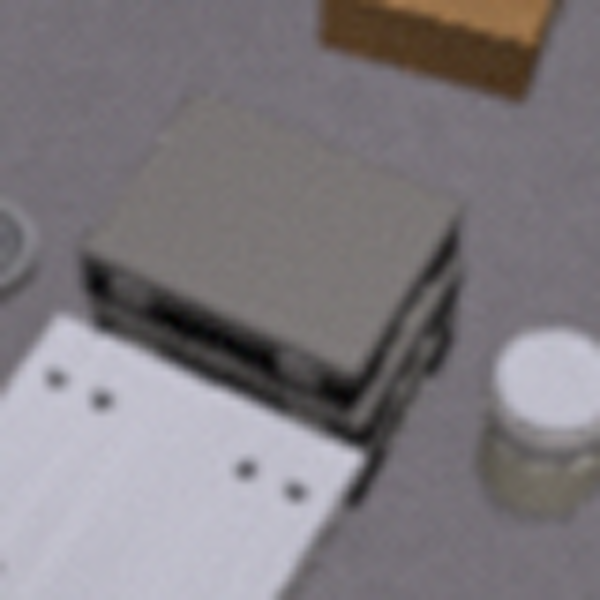

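Still 3.9 mm toward the robot (the ledge on the far side in the scene crop confirms it); one more gentle side push.

```bash
python3 -m creep '[0,0,0,-30,30,-60,0,0,0,0,-60,60,-100,0,0,0,0,-78,77,-140,0,0,0,0,-78,77,-320,0,0,0,0,-78,77,-320,0,0,0,0,-78,77,-320,0,0,0,0,-78,77,-320,0,0,0,0,-78,77,-320,0,0,0,0,-78,77,-320,0,0,0,0,-78,77,-320,0,0,0,0,-70,78,-320,0,0,0,0,-64,78.8,-320,0,0,0,0,-60,79.3,-320,0,0,0,0,-57,79.6,-320,0,0,0,0,-55,80,-320,0,0,0,0,-55,80,-320,0,0,0,0,-55,80,-320,0]'
python3 -m creep '[0,0,0,1.5,0.2,0,0,0,0,0,3,0.4,0,0,0,0,0,3,0.4,0,0,0,0,0,3,0.4,0,0]'
```

```text
time: 19.13
eef_pos: [0.4482, 0.1485, 0.0871]
tcp_rot: [0.663, 0.749, -0.001, -0.001]
contact_force: [-8.6, -1.2, 7.9]
gripper_width: -0.006
gripper_force: 4.5
time: 19.47
eef_pos: [0.4508, 0.1488, 0.0871]
tcp_rot: [0.663, 0.749, -0.001, -0.001]
contact_force: [-11.9, -0.4, 9.5]
gripper_width: -0.005
gripper_force: 5.5
```

```bash
python3 -m creep '[0,0,0,-12,-1.5,0,0, 0,0,0,-22,-2.5,0,0, 0,0,0,-22,-2.5,40,0, 0,0,0,-22,-2.5,80,1, 0,0,0,52,-80,320,1, 0,0,0,52,-80,320,1, 0,0,0,52,-80,320,1, 0,0,0,52,-80,320,1, 0,0,0,52,-80,320,1, 0,0,0,52,-80,320,1, 0,0,0,52,-80,320,1, 0,0,0,52,-80,320,1, 0,0,0,52,-80,320,1,0,0,0,52,-80,320,1,0,0,0,52,-80,320,1]'
python3 - <<'E'
from rig import r,viewer; from h import *
c=viewer.calibration("wrist"); im=viewer.get_image("wrist")[:,:,::-1].copy(); cv2.imwrite("pics/w6.png",im); np.savez("w6.npz",**c)
b=box(c,528.7,157.2,7,.102,127,97); print(b)
L=quad(c,im,b,.102,R=4); C=solve(L); W=C.mean(0); print("wide",W,[round(float(ang(l)),2) for l,_ in L],[round(float(s),2) for _,s in L],np.linalg.norm(np.diff(C,axis=0,append=C[:1]),axis=1))
Y=np.array([-.1219,.9925]);X=np.array([.9925,.1219]); C0=np.array([529.1,157.1]); print((W-C0)@X,(W-C0)@Y)
print(r.sense()['eef_pos'],r.sense()['q'])
E
```

```text
time: 20.72
eef_pos: [0.5033, 0.0694, 0.4051]
tcp_rot: [0.663, 0.749, -0.001, -0.001]
contact_force: [-0.8, 0.0, 0.5]
gripper_width: 1.002
gripper_force: 0.0
[[240.5082 115.9054]
 [332.2067 115.8332]
 [337.3656  39.4181]
 [239.0282  39.5431]]
wide [528.7087 157.6923] [6.01, 6.64, 6.82, 5.86] [0.28, 0.4, 0.1, 0.11] [125.5513  96.389  124.2589  94.6319]
-0.3161212927246313 0.6355739294433678
[0.5034 0.0694 0.4052] [ 0.0454  0.1494  1.4897  0.      1.5045 -0.0768]
```

```bash
python3 -m creep '[0,0,-107,-103,-469,-40,1,0,0,-107,-103,-469,-40,1,0,0,-107,-103,-469,-40,1,0,0,-107,-103,-469,-40,1,0,0,-107,-103,-469,-40,1,0,0,-107,-103,-469,-40,1,0,0,-107,-103,-469,-40,1,0,0,-107,-103,-469,-40,1,0,0,-107,-103,-469,-40,1,0,0,-107,-103,-469,-40,1,0,0,-107,-103,-469,-40,1,0,0,-107,-103,-469,-40,1,0,0,-107,-103,-469,-40,1,0,0,-107,-103,-469,-40,1,0,0,-107,-103,-469,-40,1,0,0,-107,-103,-469,-40,1,0,0,-107,-103,-469,-40,1,0,0,-107,-103,-469,-40,1]'
python3 - <<'E'
from rig import r,viewer; from h import *
c=viewer.calibration("wrist"); im=viewer.get_image("wrist")[:,:,::-1].copy(); cv2.imwrite("pics/w7.png",im); np.savez("w7.npz",**c)
print(r.sense()['eef_pos'],r.sense()['q'])
b=box(c,453,-408,-10.2,.034,128,98); print(b); print(proj(c,[[.453,-.408,.069]]))
E
```

```text
time: 22.27
eef_pos: [0.4011, -0.3996, 0.366]
tcp_rot: [0.996, -0.085, -0.0, -0.0]
contact_force: [-0.1, 0.0, -0.5]
gripper_width: 0.999
gripper_force: 0.0
[ 0.4011 -0.3996  0.3661] [-0.8659  0.2812  1.4166  0.      1.4441  0.8764]
[[293.3428 143.4534]
 [296.9082  52.3292]
 [226.4564  51.8501]
 [228.6572 143.0252]]
[[261.3987 101.0312]]
```

View pics/w7.png

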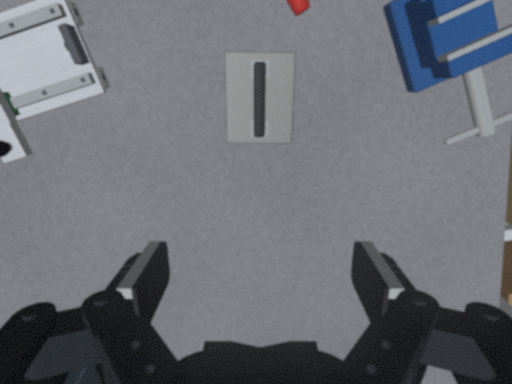

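The handle case lid spans (225,52)–(294,143), and the dark bar spans (254,62)–(267,137), aligned with the tool.

Run:
```python
from h import *
c=np.load("w7.npz"); im=cv2.imread("pics/w7.png")
L=quad(c,im,[(225,52),(295,52),(293,143),(227,143)],.034,R=3); C=solve(L); print("case",C.mean(0),[round(float(ang(l)),2) for l,_ in L],[round(float(s),2) for _,s in L],np.linalg.norm(np.diff(C,axis=0,append=C[:1]),axis=1))
g=cv2.cvtColor(im,6)[55:145,245:278]; m=(cv2.resize(g,None,fx=4,fy=4,interpolation=cv2.INTER_CUBIC)<95).astype(np.uint8)
k=max(cv2.findContours(m,0,1)[0],key=cv2.contourArea).reshape(-1,2)+np.array([245*4,55*4]); print(k.min(0)/4,k.max(0)/4); print(rect(c,k,.069,4))
```

```text
case [ 454.3757 -404.7497] [-9.84, -10.94, -11.32, -10.58] [0.0, 0.29, 0.33, 0.25] [ 96.3869 127.246   95.5845 124.7557]
[254.    62.25] [265.25 136.75]
[ 454.2857 -405.2021   97.1543   14.9886  -10.1844]
```

```bash
python3 -m creep '[0,0,-0.7,30,-3,-40,1,0,0,-0.7,53,-5.5,-80,1,0,0,-0.7,53,-5.5,-120,1,0,0,-0.7,53,-5.5,-160,1,0,0,-0.7,53,-5.5,-200,1,0,0,-0.7,53,-5.5,-240,1,0,0,-0.7,53,-5.5,-280,1,0,0,-0.7,53,-5.5,-300,1,0,0,-0.7,53,-5.5,-320,1,0,0,-0.7,53,-5.5,-322,1,0,0,-0.7,53,-5.5,-322,1,0,0,-0.7,53,-5.5,-322,1]' 50
python3 - <<'E'
from rig import r; from h import *
s=r.sense(); print(s['eef_pos'],s['tcp_rot'],2*np.degrees(np.arctan2(s['tcp_rot'][1],s['tcp_rot'][0])))
E
```

```text
time: 23.32
eef_pos: [0.4546, -0.4059, 0.0456]
tcp_rot: [0.996, -0.093, 0.001, 0.001]
contact_force: [0.5, 0.2, 0.8]
gripper_width: 1.005
gripper_force: 0.0
[ 0.4546 -0.4059  0.0456] [ 0.9957 -0.093   0.0006  0.0005] -10.670118292568267
```

```bash
python3 -m creep '[0,0,0,0,0,-2,0,0,0,0,0,0,-2,0,0,0,0,0,0,-2,0,0,0,0,0,0,-2,0,0,0,0,0,0,-2,0,0,0,0,0,0,-2,0,0,0,0,0,0,-2,0,0,0,0,0,0,-2,0]' 50
python3 -m creep '[0,0,0,0,0,8,0,0,0,0,0,0,18,0,0,0,0,0,0,30,0,0,0,0,0,0,60,0,0,0,0,0,0,100,0,0,0,0,0,0,140,0,0,0,0,0,0,180,0,0,0,0,0,0,200,0,0,0,0,0,0,200,0,0,0,0,0,0,200,0]'
```

```text
time: 23.98
eef_pos: [0.4541, -0.4059, 0.0426]
tcp_rot: [0.996, -0.094, 0.0, 0.0]
contact_force: [-0.6, -2.4, 3.8]
gripper_width: 0.181
gripper_force: 50.7
time: 24.82
eef_pos: [0.4539, -0.4052, 0.243]
tcp_rot: [0.996, -0.093, 0.001, 0.0]
contact_force: [-0.0, 0.7, -7.4]
gripper_width: 0.181
gripper_force: 49.7
```

```bash
python3 -m creep '[0,0,1,1,10,0,0,0,0,2,4,30,0,0,0,0,3,8,60,0,0,0,0,4,12,90,0,0,0,0,5,16,120,0,0,0,0,6,20,150,0,0,0,0,7,24,180,0,0,0,0,8,28,210,0,0,0,0,9,32,240,0,0,0,0,10,36,270,0,0,0,0,11,40,300,0,0,0,0,12,44,330,0,0,0,0,13,48,360,0,0,0,0,14,52,390,0,0,0,0,15,56,420,0,0,0,0,16,60,450,0,0,0,0,17,64,480,0,0,0,0,17.3,68,510,0,0,0,0,17.3,72,535,0,0,0,0,17.3,74,552,0,0]'
python3 -m creep '[0,0,0,0.4,7,0,0,0,0,0,0.8,10.7,0,0,0,0,0,0.8,10.7,-20,0,0,0,0,0.8,10.7,-40,0,0,0,0,0.8,10.7,-60,0,0,0,0,0.8,10.7,-60,0,0,0,0,0.8,10.7,-60,0]'
python3 - <<'E'
from rig import r,viewer; from h import *
s=r.sense(); print(s['eef_pos'],2*np.degrees(np.arctan2(s['tcp_rot'][1],s['tcp_rot'][0])),s['gripper_force'])
im=viewer.get_image("scene")[:,:,::-1]; c=viewer.calibration("wrist"); w=viewer.get_image("wrist")[:,:,::-1].copy(); np.savez("w8.npz",**c); cv2.imwrite("pics/w8.png",w)
cv2.imwrite("pics/s8.png",np.hstack([cv2.resize(im[100:220,205:325],(400,400),interpolation=cv2.INTER_CUBIC),cv2.resize(w,(400,300))[:,:].copy() if 0 else cv2.resize(w[100:,120:404],(400,400))]))
E
```

```text
time: 26.48
eef_pos: [0.5265, 0.1492, 0.24]
tcp_rot: [0.998, 0.058, -0.002, -0.0]
contact_force: [0.2, -0.3, -4.7]
gripper_width: 0.174
gripper_force: 49.8
time: 27.07
eef_pos: [0.528, 0.1565, 0.1814]
tcp_rot: [0.998, 0.057, -0.002, 0.0]
contact_force: [-0.0, 0.5, -4.7]
gripper_width: 0.177
gripper_force: 49.8
[0.528  0.1565 0.1814] 6.545107612164051 49.81353521347046
```

View pics/s8.png

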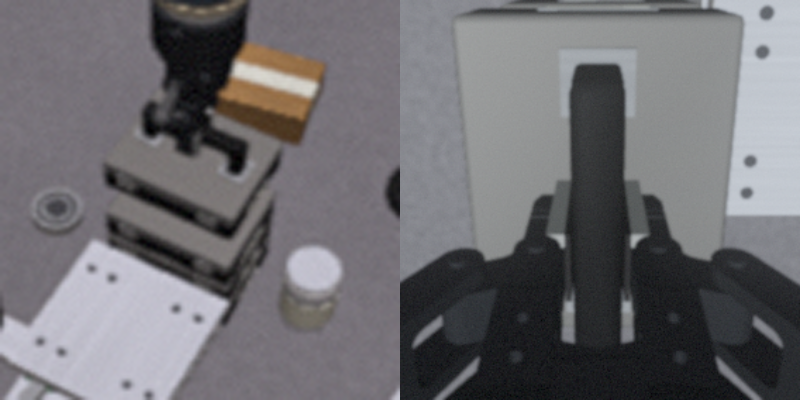

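The held case hovers over the wide case, nearly aligned; in the wrist picture its lid's far edge is at row ≈112 (columns 160–363), with the wide case's edge just visible beyond it.

Run:
```python
from h import *
c=np.load("w8.npz"); im=cv2.imread("pics/w8.png"); T=np.array([528,156.5]); z=.1814-.0426+.034
L=quad(c,im,[(174,270),(160.5,114),(363,114),(352,270)],z,R=6,sides=3)
a=[float(ang(l)) for l,_ in L]; p=solve([L[0],L[1]])[1],solve([L[1],L[2]])[1]; m=(p[0]+p[1])/2
y=np.radians(6.55);X=np.array([np.cos(y),np.sin(y)]);Y=np.array([-X[1],X[0]])
print(a,[float(s) for _,s in L],np.linalg.norm(p[1]-p[0]),"held far edge rel TCP",(m-T)@X,(m-T)@Y)
g=cv2.cvtColor(im,6); print([int(v) for v in g[80:122,262]])
```

```text
[6.847496032714844, 6.497047424316406, 6.7604217529296875] [0.14317426085472107, 0.09294012188911438, 0.056259885430336] 97.363846 held far edge rel TCP 66.33576261231006 1.8678948660802073
[135, 135, 138, 135, 133, 136, 138, 135, 137, 138, 136, 136, 138, 147, 151, 140, 137, 137, 134, 130, 118, 103, 101, 120, 135, 144, 137, 118, 89, 84, 98, 117, 127, 135, 141, 147, 150, 151, 148, 147, 149, 150]
```

Run:
```python
from h import *
c=np.load("w8.npz"); im=cv2.imread("pics/w8.png"); g=cv2.cvtColor(im,6).astype(int)
y=np.radians(6.6);X=np.array([np.cos(y),np.sin(y)]);Y=np.array([-X[1],X[0]]); W=np.array([528.7,157.5]); C0=np.array([529.1,157.1]);H=np.array([530.5,158.2])
def P(o,x,yy,z): return proj(c,[[*( (o+X*x+Y*yy)/1000),z]])[0]
for n,o,z0 in(("held",H,.1388),("wide",W,.068),("ctop",C0,.034),("clow",C0,0)):
    print(n,"lid edge",P(o,63.5,0,z0+.034),"face top",P(o,65,0,z0+.03),"bottom",P(o,65,0,z0),"cornersL/R at lid",P(o,63.5,48.5,z0+.034),P(o,63.5,-48.5,z0+.034),P(o,65,50,z0+.01),P(o,65,-50,z0+.01))
v=im[60:135,150:375]; cv2.imwrite("pics/w8c.png",cv2.resize(v,(800,267),interpolation=cv2.INTER_CUBIC))
```

```text
held lid edge [261.8858 110.393 ] face top [261.8453 106.4826] bottom [261.5952 102.5344] cornersL/R at lid [158.8697 110.5756] [364.9957 110.2102] [169.3616 103.8704] [354.0523 103.5375]
wide lid edge [262.0934 104.1943] face top [262.0623 101.5864] bottom [261.8557  99.2804] cornersL/R at lid [191.386  104.3215] [332.8451 104.0669] [195.8506 100.108 ] [328.0261  99.8676]
ctop lid edge [262.4184 100.7857] face top [262.3869  98.5565] bottom [262.171   96.8235] cornersL/R at lid [200.8719 100.8974] [323.9984 100.6739] [204.0231  97.4672] [320.4826  97.254 ]
clow lid edge [262.1705  98.5683] face top [262.1455  96.6187] bottom [261.9739  95.2415] cornersL/R at lid [207.7045  98.6677] [316.6627  98.4688] [210.0162  95.7674] [314.0627  95.5762]
```

View pics/w8c.png

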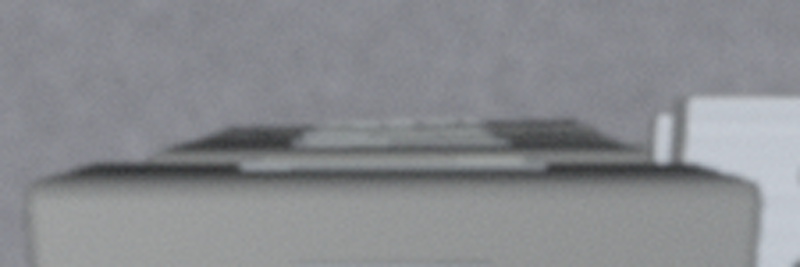

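```bash
python3 -m creep '[0,0,0,-0.4,-1,-8,0,0,0,0,-0.4,-1,-16,0,0,0,0,-0.4,-1,-22,0,0,0,0,-0.4,-1,-27,0,0,0,0,-0.4,-1,-31,0,0,0,0,-0.4,-1,-33,0,0,0,0,-0.4,-1,-33,0,0,0,0,-0.4,-1,-33,0]'
python3 -m creep '[0,0,0,0,0,-1,0,0,0,0,0,0,-2,0,0,0,0,0,0,-3,0,0,0,0,0,0,-3,0,0,0,0,0,0,-3,0]'
```

```text
time: 27.83
eef_pos: [0.5285, 0.1563, 0.1494]
tcp_rot: [0.998, 0.057, 0.0, -0.0]
contact_force: [0.2, -0.1, -4.8]
gripper_width: 0.176
gripper_force: 49.9
time: 28.25
eef_pos: [0.5284, 0.1563, 0.1463]
tcp_rot: [0.998, 0.057, -0.0, 0.0]
contact_force: [-0.1, 0.4, -5.9]
gripper_width: 0.176
gripper_force: 49.9
```

```bash
python3 -m creep '[0,0,0,0,0,-0.8,0,0,0,0,0,0,-1.4,0,0,0,0,0,0,-1.4,0,0,0,0,0,0,-1.4,0]'; python3 -m creep '[0,0,0,0,0,-0.6,0,0,0,0,0,0,-1,0,0,0,0,0,0,-1,0,0,0,0,0,0,-1,0]'
```

```text
time: 28.58
eef_pos: [0.5284, 0.1563, 0.1449]
tcp_rot: [0.998, 0.057, 0.0, -0.0]
contact_force: [0.1, 0.6, -4.7]
gripper_width: 0.177
gripper_force: 49.9
time: 28.92
eef_pos: [0.5284, 0.1561, 0.1446]
tcp_rot: [0.998, 0.057, 0.0, 0.0]
contact_force: [-4.1, -3.0, 4.2]
gripper_width: 0.176
gripper_force: 51.3
```

Contact made. Release and rise.

```bash
python3 -m creep '[0,0,0,0,0,0.5,0,0,0,0,0,0,0.5,0.5,0,0,0,0,0,0.5,0.7,0,0,0,0,0,0.5,0.7,0,0,0,0,0,0.5,0.7,0,0,0,0,0,0.5,0.7,0,0,0,0,0,15,0.7,0,0,0,0,0,45,0.7,0,0,0,0,0,85,0.8,0,0,0,-45,-10,125,0.8,0,0,0,-85,-20,165,0.8,0,0,0,-85,-20,200,0.8,0,0,0,-85,-20,230,0.8,0,0,0,-85,-20,230,0.8,0,0,0,-85,-20,230,0.8,0,0,0,-85,-20,230,0.8]'
python3 - <<'E'
from rig import r,viewer; from h import *
c=viewer.calibration("wrist"); w=viewer.get_image("wrist")[:,:,::-1].copy(); np.savez("w9.npz",**c); s=viewer.get_image("scene")[:,:,::-1]
cv2.imwrite("pics/w9.png",w)
cv2.imwrite("pics/s9.png",np.hstack([cv2.resize(s[130:210,225:305],(400,400),interpolation=cv2.INTER_CUBIC),cv2.resize(w[:220,140:380],(400,367),interpolation=cv2.INTER_CUBIC,dst=None) if 0 else cv2.resize(w[:240,140:380],(400,400),interpolation=cv2.INTER_CUBIC)]))
b=box(c,528.4,156.2,6.6,.136,127,97); print(b); L=quad(c,w,b,.136,R=4); C=solve(L)
print(C.mean(0),[float(ang(l)) for l,_ in L],[float(s) for _,s in L],np.linalg.norm(np.diff(C,axis=0,append=C[:1]),axis=1), r.sense()['contact_force'])
E
```

```text
time: 30.25
eef_pos: [0.4434, 0.1363, 0.3736]
tcp_rot: [0.998, 0.057, 0.0, -0.0]
contact_force: [0.8, -0.7, -0.4]
gripper_width: 0.8
gripper_force: 0.0
[[294.1264 130.0636]
 [297.8509  11.5565]
 [207.6761  11.7195]
 [213.172  130.1656]]
[529.6111 154.807 ] [6.722129821777344, 6.600074768066406, 6.681365966796875, 6.5995330810546875] [0.12510134279727936, 3.463579196250066e-05, 0.32168346643447876, 8.852917744661681e-06] [124.9148 102.8254 124.9136 102.9143] [ 0.3458  0.4153 -0.9346]
```

View pics/s9.png

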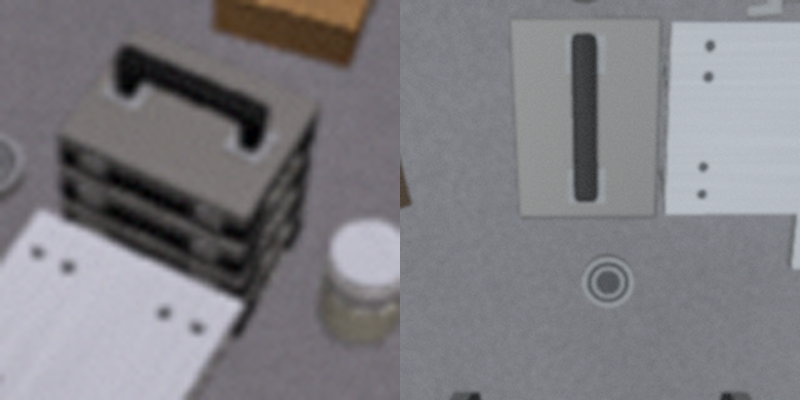

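The pictures show the four cases flush, with no visible ledges between them, the deck at its stop, and nothing touched by the gripper.

```bash
python3 -c "
from rig import r; print(r.close_job())"
```

```text
the job is handed in; nothing more can be done
None
```

I handed the job in at about 30 s with the deck at its stop, the wide case on the column within about 1 mm and 1° by camera, and the handle case on top, released and looking flush; `r.close_job()` returned no verdict.

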